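# Hang up the heel counter and hold out the cobbler's wax tray

### The job

A heel counter has been parked over the carrying bar of the cobbler's wax tray: lift it off and hang it astride the drying bar, let it hang there on its own, then take the tray by its carrying bar and bring it over the mat where the pair of half-soles waits for its edges to be waxed. Carry the tray level so that the loose wax ball stays in its shallow pocket throughout, and leave the soles and everything else on the bench where they lie. There is no room to set it down, so finish while still holding the tray in the gripper, level and still over the middle of the mat, its underside about 10 cm above the bench.

Things in the scene. Friction and masses are not known exactly. Their poses are not given: they have to be found in the camera images.
- tray: pale wooden tray, 120 (x) x 200 (y) mm, 0.27 to 0.45 kg, balanced under mid-bar. Base 8 mm, side walls 22 mm high, end boards taper from 105 to 36 mm wide. Carrying bar along y between the uprights, above the middle: 12 mm thick (x), 22 mm high, top 104 mm above the underside, 180 mm clear span. Two fixed thread reels, 28 mm high, at x -32, y +-66. Origin: centre of the underside; z up
- tray_handle (a point): middle of the top face of the tray's carrying bar (104 mm above the tray's origin); y along the bar, x across it
- tray_pocket (a point): where the centre of the wax ball is when it sits in the middle of its round pocket, which lies at the tray's x = +29, y = +55 mm; the pocket is flat, 40 mm across inside, with a rim 4 mm high on the base board; this point is 24 mm above the tray's underside
- wax_ball_center (a point): centre of the dark brown ball of hard wax, 32 mm in diameter, 18 g, loose in the pocket of the tray: it can roll about 4 mm each way and climbs out over the rim if the tray is tipped some 40 degrees or jerked
- counter: heel counter of a shoe: rigid brown U, open side down, at first astride the tray's bar near its middle. 3 mm thick, 60 mm wide outside (x), 54 inside, 50 mm along y (the bar's direction), 75 mm high: round crown on flat upright wings 45 mm high (36 mm broad in the lowest 13). 45 g. Origin midway between the wings' lower ends; z up. Grip across the wings from above; 15 N is enough
- counter_crown (a point): middle of the inner face of the counter's crown, where it rests on a bar; 72 mm above the counter's origin; axes as the counter's
- drying_bar: fixed drying stand: a horizontal bright metal bar, 16 mm in diameter, along its y axis, between two wooden posts (24 mm x 18 mm, 143 mm high, centres at y = +-120 mm, on feet 100 mm long in x); bar centre 125 mm above the bench. Origin: bench level below the middle of the bar
- bar_mid (a point): top of the drying bar at the middle of its length, 133 mm above the bench; y along the bar, x across it
- mat: fixed cork mat 165 (x) x 210 (y) x 4 mm flat on the bench; origin: centre of its underside, at bench level
- sole_a: black rubber half-sole, 110 (x) x 80 x 6 mm, loose on the mat; origin in its underside, near its centre
- sole_b: the other half-sole of the pair, alike
- tin: bystander: flat polish tin, 72 mm across, 28 mm high; origin: centre of its underside
- awl: bystander: awl with an orange handle, lying along its x, 115 mm long, 28 mm high; origin below its middle
- brush: bystander: shoe brush, 160 (x) x 50 x 50 mm, bristles down; origin: centre of its underside
- jar: bystander: amber glass jar, 60 mm across, 85 mm high; origin: centre of its underside
There are look-alikes about, which are no part of the job. What is shaped like the counter but green or turquoise is not meant.

How it is judged:
By the outcome, as a careful person would: the job done as asked, in the order asked, and still so for the second after the job is handed in, while the arm keeps its last pose, push and grip.
It also fails if it takes over 72 s, if anything falls off the work surface, if the arm or the gripper's body presses on something with over 40 N, if the wrist force passes 120 N, or if a joint passes its speed limit or range.

### The arm

A 6-joint arm with a two-finger parallel gripper is mounted at the origin on the work surface. World frame = base frame: x ahead of the robot, y to its left, z up, the work surface at z = 0. Lengths are in mm, angles in rad, forces in N, time in s.
With the tool pointing down it reaches from about 350 to 775 mm from the base axis. Payload 7.3 kg.
Tool frame: the origin (TCP) lies at the very end of the fingers, on their centre line; the grasp point (between the pads) lies 19 mm behind it; z points along the fingers, y is the line along which they close (so a half turn about z gives the same grasp; the last joint's range is limited). The gripper opens to 92 mm and grips with 3 to 60 N. Pads are 19 mm wide; open, the fingers measure 130 mm over their backs; the gripper's body (75 mm by 190 mm) begins 47 mm behind the grasp point.
Start: joints at [1.094, 0.342, 1.524, -0, 1.275, -0.146], TCP at [170.506, 496.561, 226.741] pointing down, gripper open.
Joint ranges: [-2.53, 2.53], [-0.77, 2.02], [0.04, 2.7], [-1, 4.14], [0.28, 2.66], [-3.11, 3.11]. Speed limits (rad/s): [2.57, 2.57, 3.14, 3.14, 3.14, 3.14].

### API

Orientations are given as a 3x3 rotation matrix whose columns are the frame's x, y, z axes.
In Python, from cell import env, vision, workorder gives the robot as it stands. Calls block until the motion is done:
- env.goto(position, orientation): joint-space move of the TCP to a pose.
- env.movel(position, orientation=None, vel=150, force_limit=None): straight line of the TCP; orientation=None keeps the orientation; vel is the mean speed in mm/s. With force_limit (N) it stops when the force on the tool has changed by that much, and returns True; else False.
- env.movej(angles): joint-space move.
- env.grip(opening, squeeze=None): opening from 0.0 (shut) to 1.0 (fully open); squeeze is the grip in N (None keeps the last); returns when the fingers have stopped.
- env.sleep(seconds).
- env.inverse_kinematics(position, orientation): joint angles nearest the present ones, or None.
- env.sense(): the state.
- vision.get_image(name): name is "scene" or "top" or "wrist"; returns the picture (384x512x3 uint8, red, green, blue); there is no depth.
- vision.camera_info(name): a dict with "fx", "fy", "cx", "cy" (pixels), "rvec" (rotation vector, rad) and "tvec" (3), from world to camera coordinates, as OpenCV has them. Camera axes: x right, y down, z forward; pixel columns grow to the right and rows downward; lengths in mm; the calibration is good to about 2 mm. A picture is of the moment at which its call begins: read the wrist's pose just before it. camera_info takes no time and is no camera call; for the wrist camera it gives the pose at the moment of the call.
A pose or a line that the arm cannot do raises env.IKError and nothing moves.
- workorder.finish_job(): hands the job in; it is judged then, once.
The state is a dict: "time_s": time; "qpos": joint angles; "joint_vel": joint speeds; "joint_efforts": joint torques, N m; "tool_pos": TCP position; "ee_rot": TCP orientation; "ft_force": force on the tool from outside, world axes, zero at the start; "torque": the same for the moment, N m; "grip_width": opening from 0.0 (shut) to 1.0 (fully open); "grip_force": force on a finger pad.
Only numpy, scipy, OpenCV 4.12 (cv2) and the standard library are available. Lean on these libraries where they do the work, as an engineer would, in place of code of your own. Each camera call takes 0.05 s, during which the arm holds its last target. There are 200 camera calls.

## Working session

There is one attempt and no reset: what is moved stays moved. The work goes in short steps, each a Python script; the robot and the scene stay as the last script left them, time stands still between calls to the robot, and variables do not carry over. Pictures are saved under pics/ and viewed, at most 10 in all, crops included, and the job is handed in when it is done.

```bash
mkdir -p pics; ls; python3 - <<'E'
from cell import env, vision
import cv2
for n in ("scene","top"):
    im=vision.get_image(n); cv2.imwrite(f"pics/{n}0.png",cv2.resize(im[:,:,::-1],(800,600),interpolation=cv2.INTER_CUBIC)); cv2.imwrite(f"pics/{n}0_raw.png",im[:,:,::-1])
    print(n,vision.camera_info(n))
s=env.sense(); print(s["time_s"],s["ee_rot"],vision.camera_info("wrist"))
E
```

```text
pics
scene {'fx': 383.85878963494537, 'fy': 383.85878963494537, 'cx': 250.20988894860832, 'cy': 189.7244207495329, 'rvec': array([ 0.88852919,  2.33472852, -1.23499586]), 'tvec': array([ 368.40474563,  -95.61255958, 1371.84167948])}
top {'fx': 477.6514122588465, 'fy': 477.6514122588465, 'cx': 256.3723033170138, 'cy': 184.4180982100808, 'rvec': array([ 2.13120791, -2.09046248,  0.22818203]), 'tvec': array([  13.23946924,  534.46074636, 1492.62191025])}
0.1 [[-9.45780148e-01  3.24806876e-01 -6.36832345e-04]
 [ 3.24807435e-01  9.45779383e-01 -1.22011749e-03]
 [ 2.06000353e-04 -1.36081078e-03 -9.99999053e-01]] {'fx': 294.3793218750924, 'fy': 294.3793218750924, 'cx': 253.4461725549057, 'cy': 187.49354806964513, 'rvec': array([-2.36171495, -1.68580751, -0.23570691]), 'tvec': array([-524.61611454,  -34.49559017,  390.87309898])}
```

View pics/scene0.png

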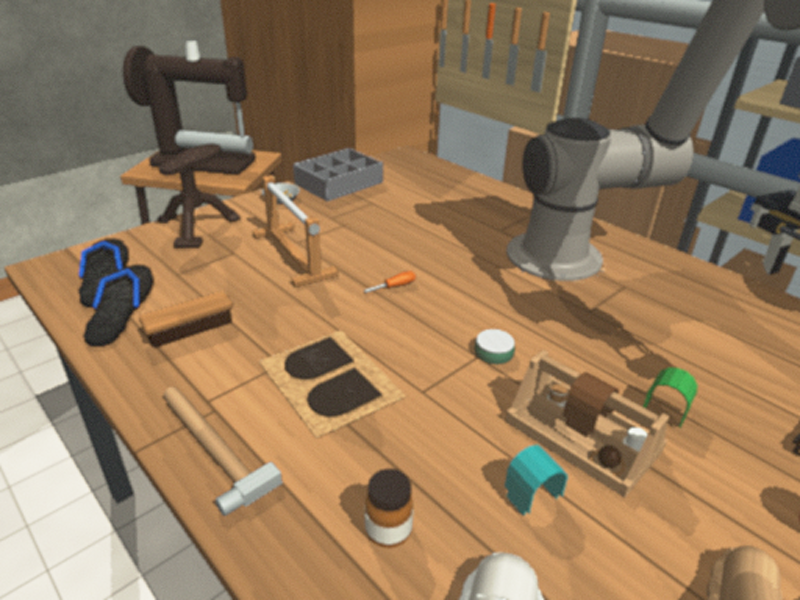

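View pics/top0.png

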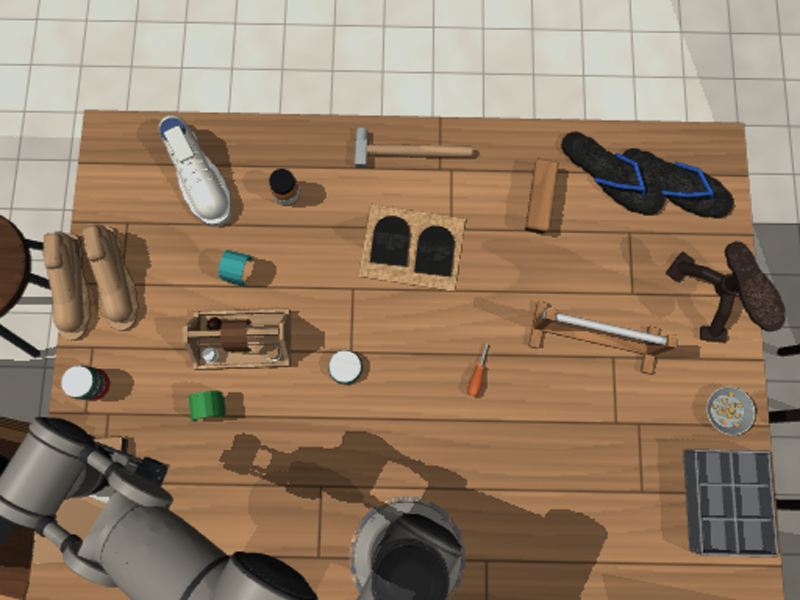

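The scene and top views show these positions (top picture, 800x600 pixels):
- **Tray:** (240,337), with the brown counter at (235,335) and the ball at (214,323).
- **Drying bar:** from (555,320) to (667,342).
- **Mat:** centre (413,247).
- **Look-alikes:** green at (207,405) and turquoise at (235,267).

```bash
cat > h.py <<'E'
import numpy as np, cv2
from cell import env, vision
def ray(ci,uv):
    R,_=cv2.Rodrigues(np.array(ci["rvec"])); t=np.array(ci["tvec"])
    d=R.T@np.array([(uv[0]-ci["cx"])/ci["fx"],(uv[1]-ci["cy"])/ci["fy"],1.]); return -R.T@t,d
def onz(ci,uv,z):
    o,d=ray(ci,uv); return o+d*(z-o[2])/d[2]
def proj(ci,p):
    return cv2.projectPoints(np.array(p,float).reshape(-1,3),ci["rvec"],ci["tvec"],np.array([[ci["fx"],0,ci["cx"]],[0,ci["fy"],ci["cy"]],[0,0,1.]]),None)[0].reshape(-1,2)
def down(a): # tool y axis (closing line) at world angle a, z down
    y=np.array([np.cos(a),np.sin(a),0]); z=np.array([0,0,-1.]); return np.column_stack([np.cross(y,z),y,z])
E
python3 - <<'E'
from h import *
ci=vision.camera_info("top"); k=lambda u,v:(u*.64,v*.64)
for n,u,v,z in [("counter",235,335,107),("tray",240,337,0),("ball",214,323,24),("barA",555,318,133),("barB",667,342,133),("mat",413,247,4),("m1",372,205,4),("m2",466,219,4),("m3",453,290,4),("m4",359,276,4),("jar",284,182,85),("teal",235,265,75),("green",207,405,75),("tin",345,366,28)]:
    print(n,onz(ci,k(u,v),z).round(0))
s=env.sense(); w=vision.camera_info("wrist"); o,d=ray(w,(w["cx"],w["cy"])); 
print("cam in tool",s["ee_rot"].T@(o-s["tool_pos"]), s["ee_rot"].T@d)
for p in [(480,330,300),(500,-340,330),(620,0,330)]:
    for a in (0,.2,-.2): print(p,a,env.inverse_kinematics(p,down(a)))
E
```

```text
counter [422. 349. 107.]
tray [434. 362.   0.]
ball [459. 413.  24.]
barA [ 464. -280.  133.]
barB [ 421. -497.  133.]
mat [638.  -2.   4.]
m1 [731.  90.   4.]
m2 [ 703. -117.    4.]
m3 [544. -89.   4.]
m4 [571. 114.   4.]
jar [751. 273.  85.]
teal [572. 366.  75.]
green [286. 403.  75.]
tin [373. 135.  28.]
cam in tool [  75.11627366    0.79542025 -157.58088246] [-0.27796824 -0.00132307  0.96058936]
(480, 330, 300) 0 [ 4.70748342e-01  4.09076911e-01  1.22191339e+00 -4.44089210e-16
  1.51060235e+00  4.70748342e-01]
(480, 330, 300) 0.2 [ 4.70748342e-01  4.09076911e-01  1.22191339e+00 -4.44089210e-16
  1.51060235e+00  2.70748342e-01]
(480, 330, 300) -0.2 [ 4.70748342e-01  4.09076911e-01  1.22191339e+00 -4.44089210e-16
  1.51060235e+00  6.70748342e-01]
(500, -340, 330) 0 [-7.23869683e-01  4.46653448e-01  1.08434426e+00 -4.44089210e-16
  1.61059494e+00 -7.23869683e-01]
(500, -340, 330) 0.2 [-7.23869683e-01  4.46653448e-01  1.08434426e+00 -4.44089210e-16
  1.61059494e+00 -9.23869683e-01]
(500, -340, 330) -0.2 [-7.23869683e-01  4.46653448e-01  1.08434426e+00 -4.44089210e-16
  1.61059494e+00 -5.23869683e-01]
(620, 0, 330) 0 [-1.23539813e-01  4.79626789e-01  1.03182202e+00 -4.44089210e-16
  1.63014385e+00 -1.23539813e-01]
(620, 0, 330) 0.2 [-1.23539813e-01  4.79626789e-01  1.03182202e+00 -4.44089210e-16
  1.63014385e+00 -3.23539813e-01]
(620, 0, 330) -0.2 [-1.23539813e-01  4.79626789e-01  1.03182202e+00 -4.44089210e-16
  1.63014385e+00  7.64601874e-02]
```

```bash
python3 - <<'E'
from h import *
import pickle
C={}
for n,p,a in [("stand",(455,-450,340),-.2),("mat",(640,-70,340),-.15),("tray",(430,300,330),0)]:
    env.goto(np.array(p,float),down(a)); env.sleep(.3)
    C[n]=vision.camera_info("wrist"); im=vision.get_image("wrist")[:,:,::-1]
    cv2.imwrite(f"pics/w_{n}.png",im); cv2.imwrite(f"pics/w_{n}2.png",cv2.resize(im,(800,600),interpolation=cv2.INTER_CUBIC)); print(env.sense()["time_s"])
pickle.dump(C,open("C.pkl","wb"))
E
```

```text
3.9167
5.825
7.7417
```

View pics/w_tray2.png

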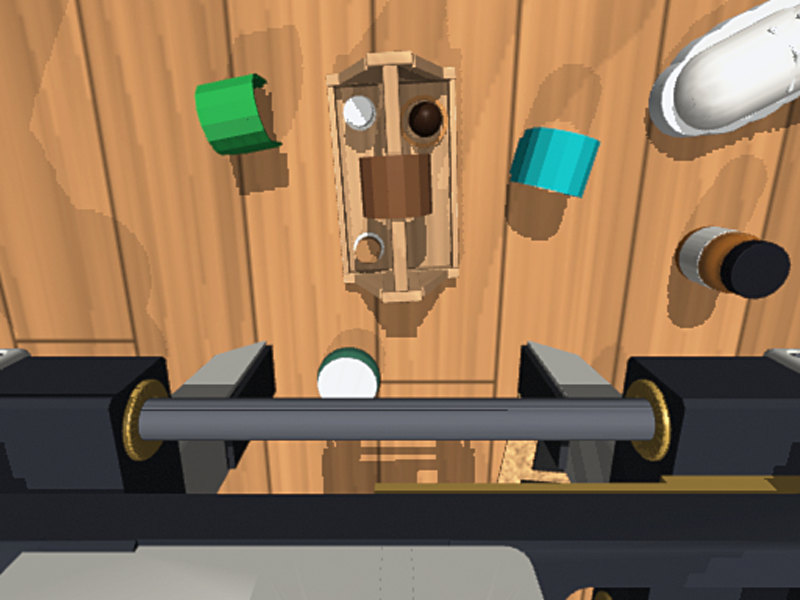

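View pics/w_stand2.png

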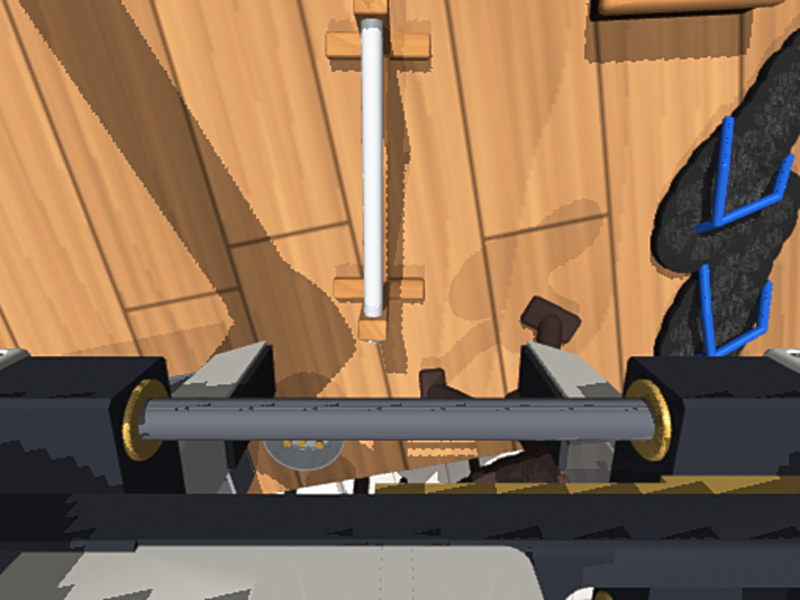

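View pics/w_mat2.png

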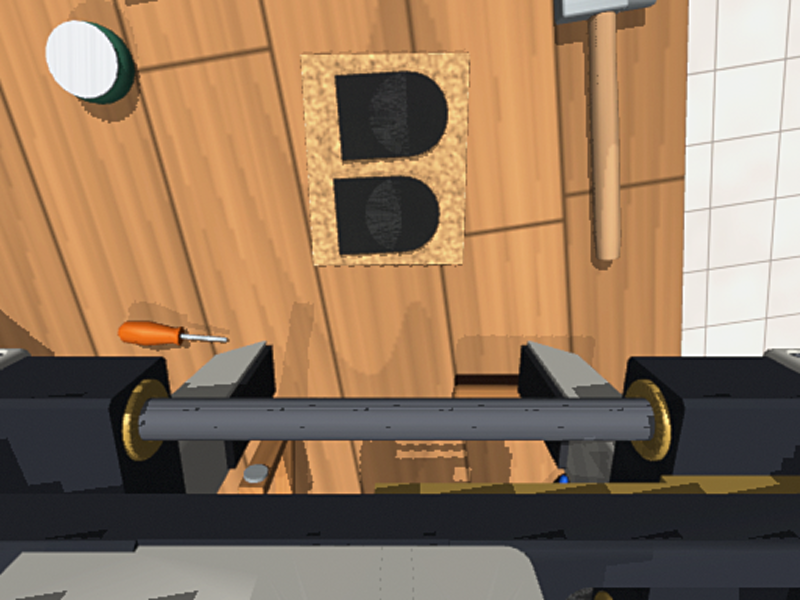

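The wrist pictures show (in 800x600 pixels):
- **Tray:** the bar runs from (388,60) to (402,294) and the counter covers (360..433,153..218). The ball is at (425,119), inside its pocket.
- **Drying bar:** clear, from (372,22) to (374,313).
- **Mat:** corners at (301,54), (470,52), (463,265) and (314,266), with both soles on it.

```bash
python3 - <<'E'
from h import *
import pickle
C=pickle.load(open("C.pkl","rb")); k=lambda u,v:(u*.64,v*.64)
# stand bar
im=cv2.imread("pics/w_stand.png"); hsv=cv2.cvtColor(im,cv2.COLOR_BGR2HSV)
m=((hsv[...,1]<50)&(hsv[...,2]>130)).astype(np.uint8); m[:, :220]=0; m[:,260:]=0; m[205:]=0
n,l,st,_=cv2.connectedComponentsWithStats(m); i=1+st[1:,4].argmax(); ys,xs=np.where(l==i)
f=np.polyfit(ys,xs,1); A,B=[onz(C["stand"],(np.polyval(f,y),y),128) for y in (ys.min()-.5,ys.max()+.5)]
d=A-B; print("bar",A,B,np.linalg.norm(d),"mid",(A+B)/2,"yaw",np.arctan2(-d[0],d[1]))
# counter
im=cv2.imread("pics/w_tray.png"); hsv=cv2.cvtColor(im,cv2.COLOR_BGR2HSV)
for nm,mm in (("counter",(hsv[...,0]<14)&(hsv[...,1]>90)&(hsv[...,2]<125)),("ball",hsv[...,2]<75)):
    m=mm.astype(np.uint8)
    if nm=="counter": m[:95]=0;m[143:]=0;m[:,:226]=0;m[:,282:]=0; m=cv2.morphologyEx(m,cv2.MORPH_OPEN,np.ones((11,11)))
    else: m[:62]=0;m[90:]=0;m[:,:258]=0;m[:,284:]=0
    n,l,st,ce=cv2.connectedComponentsWithStats(m); i=1+st[1:,4].argmax()
    print(nm,st[i],ce[i])
    if nm=="ball": print(onz(C["tray"],ce[i],24))
    else:
        r=cv2.minAreaRect(np.argwhere(l==i)[:,::-1].astype(np.float32)); b=cv2.boxPoints(r)
        for z in (107,85): print(z,[onz(C["tray"],p,z).round(1)[:2] for p in b], onz(C["tray"],r[0],z))
for nm,u,v,z in [("endA",388,59,104),("endB",402,296,104),("barA",390,72,104),("barB",401,285,104),("barC",398,230,104),("cL",328,80,22),("cR",455,70,22),("dR",458,275,22),("dL",347,283,22)]: print(nm,onz(C["tray"],k(u,v),z).round(1))
M=[onz(C["mat"],k(*p),4) for p in [(301,54),(470,52),(463,265),(314,266)]]; print(np.round(M,1),np.mean(M,0))
e=M[0]+M[1]-M[2]-M[3]; print("matyaw",np.arctan2(-e[0],e[1]))
cv2.imwrite("pics/crop.png",cv2.resize(im[25:205,190:310],(533,600)[::1],interpolation=cv2.INTER_CUBIC) if 0 else cv2.resize(im[25:205,170:350],(600,600),interpolation=cv2.INTER_CUBIC))
E
```

```text
bar [ 471.93903567 -277.11975799  128.        ] [ 425.50746948 -497.14562826  128.        ] 224.8716832541993 mid [ 448.72325257 -387.13269312  128.        ] yaw -0.2079763390768062
counter [259  99  17  39 624] [266.8125 117.9375]
107 [array([437.4, 378.9]), array([457.2, 378.9]), array([458.1, 332.2]), array([437.6, 332.2])] [447.55832636 355.95900898 107.        ]
85 [array([437.8, 379.1]), array([458.7, 379.1]), array([459.7, 329.7]), array([438. , 329.8])] [448.54713752 354.84273541  85.        ]
ball [261  65  22  23 373] [271.70241287  76.08847185]
[457.54989927 412.06419561  24.        ]
endA [424.6 448.3 104. ]
endB [435.6 261.2 104. ]
barA [426.  439.3 104. ]
barB [434.7 271.1 104. ]
barC [432.1 318.7 104. ]
cL [367.5 446.2  22. ]
cR [485.1 454.6  22. ]
dR [494.9 259.6  22. ]
dL [379.  251.1  22. ]
[[ 575.   115.2    4. ]
 [ 737.4   92.2    4. ]
 [ 707.3 -117.     4. ]
 [ 545.3  -93.4    4. ]] [641.26773572  -0.76063273   4.        ]
matyaw -0.142268156397993
```

View pics/crop.png

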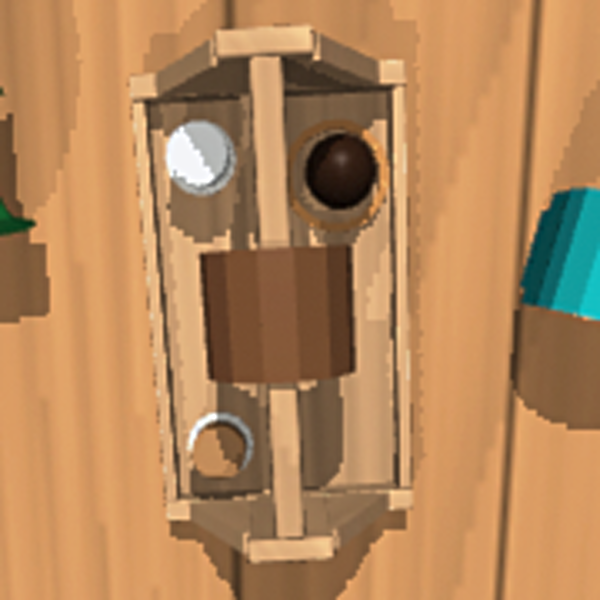

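```bash
python3 - <<'E'
from h import *
import pickle
C=pickle.load(open("C.pkl","rb"))["tray"]; c=lambda u,v:(170+.3*u,25+.3*v)
L,R=onz(C,c(207,319),82),onz(C,c(353,313),82); F,N=onz(C,c(278,250),107),onz(C,c(280,382),107)
print(L,R,F,N)
p=np.array([(L+R)[0]/2,(F+N)[1]/2,0]); print(p)
bar=np.array([430.5,353.5])+np.array([-.053,1])*(p[1]-353.5); print(bar)
p[0]=(p[0]+bar[0])/2
assert abs((R-L)[0]-60)<6 and abs((F-N)[1]-50)<6
a=.05
env.grip(1.0,15)
env.goto(p+[0,0,170],down(a)); print(env.movel(p+[0,0,53],vel=80,force_limit=8))
env.grip(0.3,15); s=env.sense(); print(s["grip_width"]*92,s["grip_force"],s["tool_pos"],s["ft_force"],s["time_s"])
env.movel(p+[0,0,80],vel=40); env.movel(p+[0,0,215],vel=120)
s=env.sense(); print(s["grip_width"]*92,s["grip_force"],s["ft_force"],s["time_s"])
env.goto(np.array([448.7,-387,240.]),down(-.208)); s=env.sense(); print(s["grip_width"]*92,s["time_s"],s["tool_pos"])
cv2.imwrite("pics/a.png",vision.get_image("scene")[:,:,::-1]); cv2.imwrite("pics/a2.png",vision.get_image("wrist")[:,:,::-1])
i=np.vstack([cv2.imread("pics/a.png")[60:260,130:430],cv2.imread("pics/a2.png")[:300,106:406]]); cv2.imwrite("pics/a3.png",i)
E
```

```text
[401.76503523 351.22040152  82.        ] [460.65044371 353.4945506   82.        ] [430.46396927 377.7142658  107.        ] [431.16041715 328.93568831 107.        ]
[431.20773947 353.32497705   0.        ]
[430.50927622 353.32497705]
False
61.03302881476753 14.999896818812253 [430.85002967 353.29320265  52.99598086] [ 0.39999406 -0.32794232  0.84751877] 10.8917
61.22834611298036 14.999846429045647 [-0.17834191 -0.15261544 -0.64379946] 12.9917
60.70839414611504 15.6083 [ 449.28386386 -386.21529678  240.03841265]
```

View pics/a3.png

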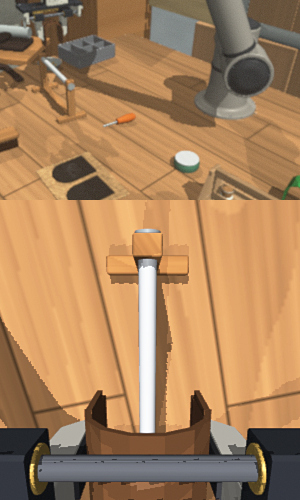

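The counter is held upright between the fingers, with the bar centred beneath its opening. I'll lower it now.

```bash
python3 - <<'E'
from h import *
p=np.array([448.7,-387,0.])
env.movel(p+[0,0,92],down(-.208),vel=110)
print(env.movel(p+[0,0,79],vel=15,force_limit=3)); s=env.sense(); print(s["tool_pos"],s["ft_force"],s["time_s"])
env.grip(1.0); env.sleep(.3)
env.movel(p+[0,0,230],vel=100)
q=p+[-10,-70,330]; env.movel(q,vel=250); env.sleep(.3)
print(env.sense()["time_s"])
a=vision.get_image("wrist"); b=vision.get_image("scene"); 
cv2.imwrite("pics/b.png",np.vstack([cv2.resize(b[60:260,130:430],(600,400)),cv2.resize(a[:200,106:406],(600,400))])[:,:,::-1][:800:,:])
i=cv2.imread("pics/b.png"); cv2.imwrite("pics/b.png",np.hstack([cv2.resize(i[:400],(400,267)),cv2.resize(i[400:],(400,267))]))
E
```

```text
True
[ 448.64606033 -386.97198333   81.77412738] [ 0.44528949 -0.10651185  4.34002216] 17.8667
21.4583
```

View pics/b.png

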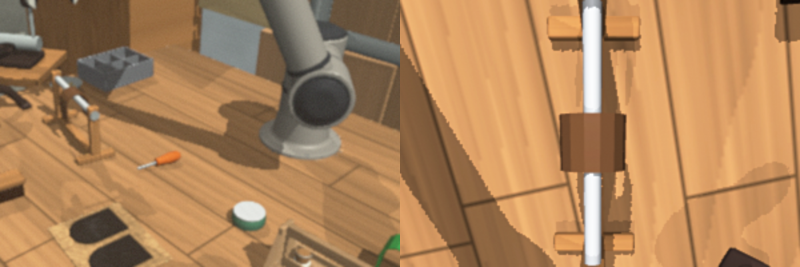

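The counter hangs astride the bar at (593,142) in the right-hand panel, roughly mid-span. Next, the tray.

```bash
python3 - <<'E'
from h import *
p=np.array([430.5,353.7,0.]); a=.053
env.goto(p+[0,0,230],down(a)); env.grip(0.5,50); print(env.sense()["time_s"])
print(env.movel(p+[0,0,74],vel=90,force_limit=8))
env.grip(0.2,50); env.grip(0.0,50); s=env.sense(); print(s["grip_width"]*92,s["grip_force"],s["tool_pos"],s["ft_force"],s["torque"])
env.movel(p+[0,0,80],vel=15); env.sleep(.2); s=env.sense(); print(s["ft_force"],s["torque"],s["time_s"])
cv2.imwrite("pics/c.png",vision.get_image("wrist")[:,:,::-1]); cv2.imwrite("pics/c1.png",vision.get_image("scene")[:,:,::-1])
i=np.hstack([cv2.resize(cv2.imread("pics/c.png"),(400,300)),cv2.resize(cv2.imread("pics/c1.png")[200:350,300:500],(400,300))]); cv2.imwrite("pics/c2.png",i)
E
```

```text
25.325
False
11.647598087905582 49.99976098537445 [430.37142167 353.67118868  73.93381655] [-1.02039768 -0.028203    0.07245179] [-0.11335627  0.14679437 -0.01492574]
[-0.26893281 -0.28898463 -4.61451618] [-0.05578038  0.06607086 -0.01110243] 28.9167
```

View pics/c2.png

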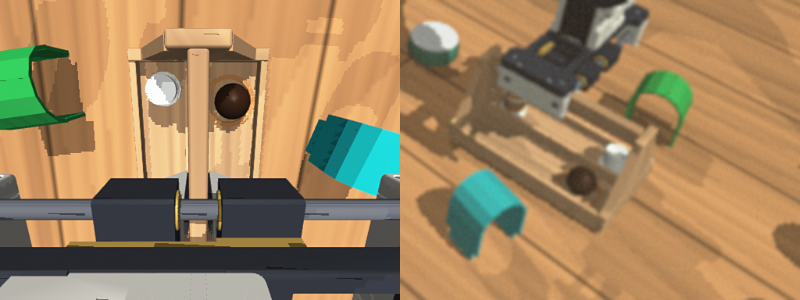

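The tray is gripped on its bar and its weight is off the bench. The ball is in its pocket at (232,100). I'll carry it over now.

```bash
python3 - <<'E'
from h import *
p=np.array([430.5,353.7,0.]); q=np.array([641,-1.,0])
env.movel(p+[0,0,205],vel=60); env.movel(q+[0,0,205],down(-.142),vel=90); env.sleep(.3); env.movel(q+[0,0,174],vel=40); env.sleep(1)
s=env.sense(); print(s["tool_pos"],s["ft_force"],s["torque"],s["grip_width"]*92,s["joint_vel"].round(4) if hasattr(s["joint_vel"],"round") else s["joint_vel"],s["time_s"])
ci=vision.camera_info("wrist"); im=vision.get_image("wrist")[:,:,::-1].copy(); sc=vision.get_image("scene"); cs=vision.camera_info("scene")
cv2.imwrite("pics/d1.png",sc[:,:,::-1])
# expected projections of tray points if level
c,sn=np.cos(-.142),np.sin(-.142); T=lambda v: np.array([641+c*v[0]-sn*v[1],-1+sn*v[0]+c*v[1],100+v[2]])
pts=[T(v) for v in [(0,100,104),(-60,100,22),(60,100,22),(29,55,24),(60,-100,22)]]
sc=sc[:,:,::-1].copy()
for P in pts:
    for I,k in ((im,ci),(sc,cs)): cv2.circle(I,tuple(proj(k,P)[0].round().astype(int).tolist()),2,(255,0,255),-1)
cv2.imwrite("pics/d.png",np.hstack([cv2.resize(im,(400,300)),cv2.resize(sc[130:330,130:397],(400,300),interpolation=cv2.INTER_CUBIC)]))
E
```

```text
[641.00603115  -0.98413263 173.99515381] [-0.27728883 -0.22359735 -3.98491812] [-0.15894412  0.05434976  0.02265855] 12.004132100517314 [ 0.0008 -0.0011  0.0014  0.0024  0.0003 -0.001 ] 38.2083
```

View pics/d.png

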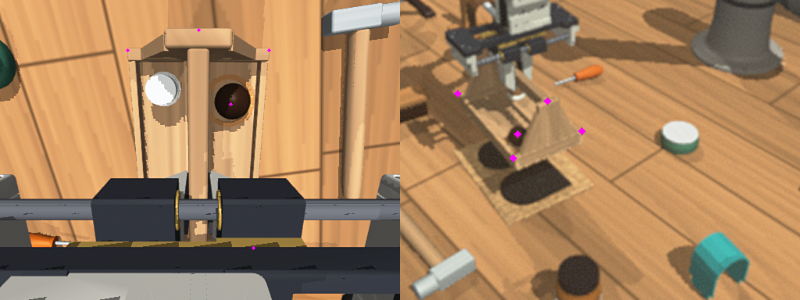

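The marked corners, which assume a level tray with its underside at 100 mm, fall on the tray's edges in both views. The ball is in its pocket at (232,101), so I'm handing the job in.

```bash
python3 -c "
from cell import workorder; print(workorder.finish_job())"
```

```text
the job is handed in; nothing more can be done
None
```

The job is handed in at about 38 s: when last checked, the counter was hanging on the drying bar, and the tray was held level and still over the middle of the mat, underside about 10 cm up, with the wax ball in its pocket.

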